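# Put the microscope objectives back into their colour-coded caddy

### The job

Put the four colour-banded microscope objectives back into the caddy, each standing upright on the floor of the cup of its own colour. Set them down gently: never drop one or knock one over. Leave the two black-topped blank plugs where they stand.

Things in the scene. Friction and masses are not known exactly. Their poses are not given: they have to be found in the camera images.
- objective_red: microscope objective with a red band and red shoulder: a loose chrome cylinder, 28 mm diameter, 50 mm tall, standing upright on the bench with its small lens nose up; straight barrel (the grip) from 0 to 38 mm, narrower above; about 60 to 130 g. Origin at the centre of its underside, z up along the barrel
- objective_yellow: microscope objective with a yellow band and yellow shoulder: a loose chrome cylinder, 28 mm diameter, 54 mm tall, standing upright on the bench with its small lens nose up; straight barrel (the grip) from 0 to 42 mm, narrower above; about 60 to 130 g. Origin at the centre of its underside, z up along the barrel
- objective_green: microscope objective with a green band and green shoulder: a loose chrome cylinder, 28 mm diameter, 58 mm tall, standing upright on the bench with its small lens nose up; straight barrel (the grip) from 0 to 46 mm, narrower above; about 60 to 130 g. Origin at the centre of its underside, z up along the barrel
- objective_blue: microscope objective with a blue band and blue shoulder: a loose chrome cylinder, 28 mm diameter, 62 mm tall, standing upright on the bench with its small lens nose up; straight barrel (the grip) from 0 to 50 mm, narrower above; about 60 to 130 g. Origin at the centre of its underside, z up along the barrel
- plug_a: blank nosepiece plug, a look-alike to leave alone: loose chrome cylinder, 28 mm diameter, 56 mm tall, with a black band and a plain black top, no colour and no lens. Origin at the centre of its underside, z up
- plug_b: blank nosepiece plug, a look-alike to leave alone: loose chrome cylinder, 28 mm diameter, 56 mm tall, with a black band and a plain black top, no colour and no lens. Origin at the centre of its underside, z up
- cup_red: red round storage cup, one of four (red, yellow, green, blue) set two by two, 68 mm apart centre to centre, in a fixed grey caddy tray 156 mm square and 10 mm high that may be turned; the cup is fixed in it, 54 mm outside and 48 mm inside diameter, 12 mm high with a 3 mm thick floor, open at the top. Origin at the centre of its underside, 5 mm above the bench; z up; x and y along the tray's sides. Which colour sits in which corner changes
- cup_yellow: yellow round storage cup, one of four (red, yellow, green, blue) set two by two, 68 mm apart centre to centre, in a fixed grey caddy tray 156 mm square and 10 mm high that may be turned; the cup is fixed in it, 54 mm outside and 48 mm inside diameter, 12 mm high with a 3 mm thick floor, open at the top. Origin at the centre of its underside, 5 mm above the bench; z up; x and y along the tray's sides. Which colour sits in which corner changes
- cup_green: green round storage cup, one of four (red, yellow, green, blue) set two by two, 68 mm apart centre to centre, in a fixed grey caddy tray 156 mm square and 10 mm high that may be turned; the cup is fixed in it, 54 mm outside and 48 mm inside diameter, 12 mm high with a 3 mm thick floor, open at the top. Origin at the centre of its underside, 5 mm above the bench; z up; x and y along the tray's sides. Which colour sits in which corner changes
- cup_blue: blue round storage cup, one of four (red, yellow, green, blue) set two by two, 68 mm apart centre to centre, in a fixed grey caddy tray 156 mm square and 10 mm high that may be turned; the cup is fixed in it, 54 mm outside and 48 mm inside diameter, 12 mm high with a 3 mm thick floor, open at the top. Origin at the centre of its underside, 5 mm above the bench; z up; x and y along the tray's sides. Which colour sits in which corner changes

How it is judged:
By the outcome, as a careful person would: the job done as asked, in the order asked, and still so for the second after the job is handed in, with the robot touching nothing.
It also fails if it takes over 102 s, if anything falls off the work surface, if the arm or the gripper's body presses on something with over 40 N, if the wrist force passes 120 N, or if a joint passes its speed limit or range.

### The arm

A 7-joint arm with a two-finger parallel gripper is mounted at the origin on the work surface. World frame = base frame: x ahead of the robot, y to its left, z up, the work surface at z = 0. Lengths are in m, angles in rad, forces in N, time in s.
With the tool pointing down it reaches from about 0.4 to 0.85 m from the base axis. Payload 10.4 kg.
Tool frame: the origin (TCP) lies on the mounting face of the last link; the fingertips stand 173 mm ahead of it and the grasp point (between the pads) lies 155 mm ahead of it; z points along the fingers, y is the direction in which the jaws open and shut (so a half turn about z gives the same grasp; the last joint's range is limited). The gripper opens to 85 mm and grips with 20 to 120 N. Pads are 22 mm wide; open, the fingers measure 114 mm over their backs; the gripper's body (76 mm by 85 mm) begins 54 mm behind the grasp point. The pads swing forward as they close: fully open they stand 13 mm farther back than shut.
Start: joints at [-1.133, 0.332, -0.065, 1.46, 0.022, 1.35, -0.088], TCP at [0.278, 0.56, 0.405] pointing down, gripper open.
Joint ranges: [-2.6, 2.6], [-0.5, 2.12], [-1.47, 1.34], [0.16, 2.42], [-1.27, 4.41], [0.06, 2.06], [-2.6, 2.6]. Speed limits (rad/s): [2.22, 2.22, 2.79, 2.79, 3.14, 3.14, 3.14].

### API

Orientations are given as a rotation vector (axis times angle).
In Python, from bench import r gives the robot as it stands.
- The arm moves only by the tool arm_command, never from a script. Its argument "targets" is a list of rows, each a list of 6 numbers: the shift along the tool's x, y, z in cm, then the turn, a rotation vector about the tool's x, y, z in degrees. In form: [[x, y, z, ax, ay, az], ...]. A call has exactly 8 rows; each row is the pose to reach, as a shift and turn from the pose commanded when the call began, along the tool's axes at that moment; what a row does not reach only later rows make up. A row lasts 1/12 s, in which the tool goes at most 41.7 mm and 7.16 degrees, less where a joint would pass 70% of its speed; a pose out of reach is approached as far as the arm can. A call with a gripper value outside its range is refused whole. "claw" is the gripper command: -1 is fully open, 1 is shut, values between are in proportion, set as the call begins (left out, the last holds). The fingers move at their own pace and stop on an object; "newtons" is the grip in N (left out, the last holds). Time passes only in rows, so rows that repeat a pose let the fingers close, or fill a call up. It gives the time, the measured TCP pose, the force and the opening at its end, in the units of the state.
- r.observe(): the state, without advancing time (a new reading comes with each control period).
- r.grab_frame(name): name is "scene" or "top" or "wrist"; returns a dict with "color" (384x512x3 uint8, red, green, blue), "range_z" (384x512 float32, m along the optical axis (not along the pixel's ray), 0 where there is no reading), "fx", "fy", "cx", "cy" (pixels), "T" (4x4, takes a point from camera to world coordinates). Camera axes: x right, y up, looking along -z (the intrinsics and any distortion apply to the point x, -y, -z); pixel columns grow to the right and rows downward; lengths in m; the calibration is good to about 2 mm. The wrist camera is an equidistant fisheye: a pixel r from the principal point sees the ray r / f radians off the axis. A picture is of the moment at which its call begins.
- r.hand_in(): hands the job in, once; it reports no verdict.
The state is a dict: "t": time; "qpos": joint angles; "qd": joint speeds; "effort": joint torques, N m; "tcp_pos": TCP position; "tcp_rot": TCP orientation; "force": force on the tool from outside, world axes, zero at the start; "ft_torque": the same for the moment, N m; "gripper_width": finger opening in m.
Only numpy, scipy, OpenCV 4.12 (cv2) and the standard library are available. Lean on these libraries where they do the work, as an engineer would, in place of code of your own. Each camera call takes 0.05 s, during which the arm holds its last target.

## Working session

There is one attempt and no reset: what is moved stays moved. The work goes in short steps, Python scripts to look and compute and a tool call to move; the robot and the scene stay as the last step left them, time stands still between calls to the robot, and variables do not carry over. Pictures are saved under pics/ and viewed, and the job is handed in when it is done.

Besides the shell and the picture viewer there is one more tool, called as name([rows], argument=value, ...), one row to a line, values as JSON. arm_command: Moves the arm, as the interface text tells. Its arguments: {"type":"object","properties":{"targets":{"type":"array","items":{"type":"array","items":{"type":"number"}}},"claw":{"type":"number"},"newtons":{"type":"number"}},"required":["targets"]}

```bash
ls; mkdir -p pics
python3 - <<'E'
from bench import r
import cv2,numpy as np
s=r.observe(); print(s)
for n in ["scene","top","wrist"]:
    f=r.grab_frame(n); cv2.imwrite(f"pics/{n}0.png",f["color"][:,:,::-1]); np.savez(f"pics/{n}0.npz",**f)
    print(n,f["fx"],f["fy"],f["cx"],f["cy"],f["T"].round(4).tolist(),[k for k in f])
E
```

```text
pics
{'t': 0.0, 'qpos': array([-1.13257646,  0.33284052, -0.06469761,  1.46092521,  0.02161592,
        1.34990665, -0.08850868]), 'qd': array([ 0.00082257, -0.00032259,  0.00024677, -0.00027846, -0.00029696,
        0.00020576,  0.00150818]), 'effort': array([ 6.09629951e-04, -6.25451660e+01,  4.94378060e-02, -3.91609097e+01,
        1.62911857e-02,  9.83014586e-03,  7.20788557e-05]), 'tcp_pos': array([0.2778669 , 0.55968955, 0.40394304]), 'tcp_rot': array([-7.17392004e-01, -3.05834309e+00,  2.14136348e-03]), 'force': array([ 0.67101791, -0.06840911,  0.80032567]), 'ft_torque': array([ 0.0490072 ,  0.00213341, -0.02780482]), 'gripper_width': 0.08518217572337879}
scene 455.27449328321524 455.27449328321524 254.15979545111344 194.6431248804729 [[-0.3914, -0.5793, 0.7149, 1.2027], [0.9201, -0.2373, 0.3115, 0.3155], [-0.0108, 0.7798, 0.626, 0.6776], [0.0, 0.0, 0.0, 1.0]] ['color', 'range_z', 'fx', 'fy', 'cx', 'cy', 'T']
top 428.48430228694343 428.48430228694343 265.0573372290725 189.52223409912986 [[0.1408, 0.963, -0.2298, 0.3016], [-0.99, 0.1372, -0.0314, -0.0133], [0.0013, 0.232, 0.9727, 0.9217], [0.0, 0.0, 0.0, 1.0]] ['color', 'range_z', 'fx', 'fy', 'cx', 'cy', 'T']
wrist 297.3186396354542 297.3186396354542 261.7638706097118 193.19185620921547 [[0.4431, -0.8599, -0.2536, 0.2123], [0.8965, 0.4244, 0.1273, 0.5912], [-0.0018, -0.2837, 0.9589, 0.3721], [0.0, 0.0, 0.0, 1.0]] ['color', 'range_z', 'fx', 'fy', 'cx', 'cy', 'T']
```

View pics/top0.png

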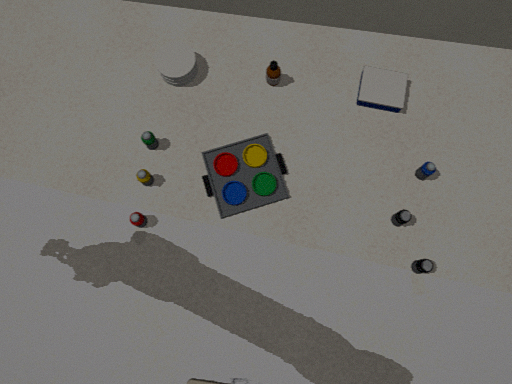

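View pics/scene0.png

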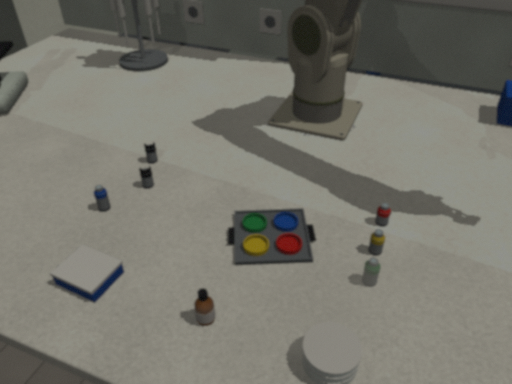

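View pics/wrist0.png

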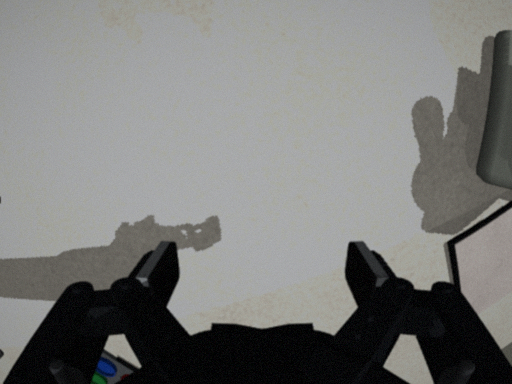

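```bash
cat > h.py <<'E'
import numpy as np,cv2
def cloud(f):
    h,w=f["range_z"].shape; u,v=np.meshgrid(np.arange(w),np.arange(h))
    d=f["range_z"]; P=np.stack([(u-f["cx"])/f["fx"]*d,-(v-f["cy"])/f["fy"]*d,-d],-1)
    T=f["T"]; return P@T[:3,:3].T+T[:3,3]
def ray(f,u,v,z):
    d=np.array([(u-f["cx"])/f["fx"],-(v-f["cy"])/f["fy"],-1.]); T=f["T"]; d=T[:3,:3]@d; o=T[:3,3]
    return (o+d*(z-o[2])/d[2])[:2]
E
python3 - <<'E'
from h import *
for n,boxes in [("top",dict(green=(135,125,165,155),yel=(132,163,158,190),red=(125,207,150,232),blue=(412,158,440,183),pa=(390,205,415,230),pb=(410,255,436,278),cad=(200,130,292,220))),("scene",dict(green=(358,252,385,290),yel=(365,227,388,258),red=(372,200,394,228),blue=(90,182,114,214),pb=(138,162,158,192),pa=(140,138,162,166)))]:
    f=dict(np.load(f"pics/{n}0.npz")); P=cloud(f); C=f["color"]
    hsv=cv2.cvtColor(C,cv2.COLOR_RGB2HSV)
    for k,(a,b,c,d) in boxes.items():
        p=P[b:d,a:c].reshape(-1,3); g=p[:,2]; bench=np.median(g[g<.012]) if k!='cad' else 0
        q=p[g>bench+.012]
        if len(q)==0: print(n,k,'none');continue
        top=np.percentile(q[:,2],98); t=q[q[:,2]>top-.005]
        print(n,k,len(q),'bench',bench.round(4),'mean',q.mean(0).round(4),'min',q.min(0).round(4),'max',q.max(0).round(4),'topmean',t.mean(0).round(4),len(t))
f=dict(np.load("pics/top0.npz"));
def up(n,boxs,s,o):
    f=dict(np.load(f"pics/{n}0.npz"));a,b,c,d=boxs
    im=f["color"][b:d,a:c,::-1]; im=cv2.convertScaleAbs(im,alpha=1.6); cv2.imwrite(o,cv2.resize(im,None,fx=s,fy=s,interpolation=0))
up("top",(120,120,170,240),5,"pics/a.png"); up("top",(380,140,450,285),4,"pics/b.png"); up("top",(195,125,295,225),6,"pics/c.png")
a,b,c=[cv2.imread(f"pics/{x}.png") for x in "abc"]
H=600;im=np.zeros((H,250+280,3),np.uint8);im[:a.shape[0],:250]=a;im[:b.shape[0],250:250+b.shape[1]]=b;cv2.imwrite("pics/ab.png",im)
E
```

```text
top green 203 bench -0.0006 mean [0.5795 0.2736 0.0603] min [ 0.3016 -0.0133  0.0121] max [0.6033 0.298  0.9217] topmean [0.5653 0.259  0.1278] 49
top yel 202 bench -0.0006 mean [0.4918 0.2591 0.0845] min [ 0.3016 -0.0133  0.0123] max [0.5181 0.2904 0.9217] topmean [ 0.3016 -0.0133  0.9217] 10
top red 195 bench -0.0007 mean [0.407  0.2603 0.066 ] min [ 0.3016 -0.0133  0.0117] max [0.4256 0.2875 0.9217] topmean [ 0.3016 -0.0133  0.9217] 6
top blue 231 bench -0.0013 mean [ 0.5989 -0.3175  0.0482] min [ 0.3016 -0.336   0.0107] max [ 0.6168 -0.0133  0.9217] topmean [ 0.5988 -0.3174  0.0775] 52
top pa 221 bench -0.0013 mean [ 0.4889 -0.2717  0.0527] min [ 0.3016 -0.2913  0.011 ] max [ 0.5069 -0.0133  0.9217] topmean [ 0.48   -0.2596  0.1027] 52
top pb 229 bench -0.0012 mean [ 0.3976 -0.3241  0.0407] min [ 0.3848 -0.3411  0.0112] max [ 0.4113 -0.3129  0.0557] topmean [ 0.3974 -0.3242  0.0523] 49Traceback (most recent call last):
  File "<stdin>", line 10, in <module>
AttributeError: 'int' object has no attribute 'round'
```

Run:
```python
from h import *
from scipy.optimize import least_squares
Hh=dict(green=.058,yel=.054,red=.05,blue=.062,pa=.056,pb=.056)
for n,boxes in [("top",dict(green=(135,125,165,155),yel=(132,163,158,190),red=(125,207,150,232),blue=(412,158,440,183),pa=(390,205,415,230),pb=(410,255,436,278))),("scene",dict(green=(358,252,385,290),yel=(365,227,388,258),red=(372,200,394,228),blue=(90,182,114,214),pb=(138,162,158,192),pa=(140,138,162,166)))]:
    f=dict(np.load(f"pics/{n}0.npz")); P=cloud(f)
    for k,(a,b,c,d) in boxes.items():
        p=P[b:d,a:c].reshape(-1,3); ok=f["range_z"][b:d,a:c].ravel()>0; p=p[ok]; bench=np.median(p[p[:,2]<.012,2])
        z=p[:,2]-bench; q=p[(z>.012)&(z<.07)]; zz=q[:,2]-bench; t=q[zz>Hh[k]-.006]
        # side points: circle r=14mm with centre unknown
        sd=q[(zz<Hh[k]-.014)]
        s=least_squares(lambda c:np.hypot(*(sd[:,:2]-c).T)-.014,sd[:,:2].mean(0)-(f["T"][:2,3]-sd[:,:2].mean(0))*.02,loss='soft_l1',f_scale=.002).x
        print(n,k,len(q),'bench',bench.round(4),'h',np.percentile(zz,95).round(4),'top',t[:,:2].mean(0).round(4),len(t),'side',s.round(4),len(sd))
def up(n,boxs,s,o):
    f=dict(np.load(f"pics/{n}0.npz"));a,b,c,d=boxs
    im=f["color"][b:d,a:c,::-1]; im=cv2.convertScaleAbs(im,alpha=1.6); cv2.imwrite(o,cv2.resize(im,None,fx=s,fy=s,interpolation=0))
up("top",(120,120,170,240),5,"pics/a.png"); up("top",(380,140,450,285),4,"pics/b.png"); up("top",(195,125,295,225),6,"pics/c.png")
a,b=[cv2.imread(f"pics/{x}.png") for x in "ab"]
im=np.zeros((600,530,3),np.uint8);im[:a.shape[0],:250]=a;im[:b.shape[0],250:]=b;cv2.imwrite("pics/ab.png",im)
# cups
for n in ["top","scene"]:
    f=dict(np.load(f"pics/{n}0.npz")); hsv=cv2.cvtColor(f["color"],cv2.COLOR_RGB2HSV)
    box=(200,130,292,220) if n=="top" else (225,200,320,270)
    m0=np.zeros(hsv.shape[:2],bool); m0[box[1]:box[3],box[0]:box[2]]=1
    cs={}
    for k,(lo,hi) in dict(red=(170,188),yellow=(20,35),green=(50,85),blue=(100,130)).items():
        hu=hsv[...,0].astype(int); hu=np.where(hu<10,hu+180,hu)
        m=((hu>=lo)&(hu<=hi)&(hsv[...,1]>110)&(hsv[...,2]>50)&m0).astype(np.uint8)
        ct=max(cv2.findContours(m,0,1)[0],key=cv2.contourArea); hull=cv2.convexHull(ct); e=cv2.fitEllipse(hull)
        cs[k]=ray(f,*e[0],.0155); print(n,k,np.round(e[0],1),np.round(e[1],1),cs[k].round(4))
    print('centre',np.mean(list(cs.values()),0).round(4)); K=list(cs)
    print([(a,b,round(float(np.hypot(*(cs[a]-cs[b]))),4)) for i,a in enumerate(K) for b in K[i+1:]])
```

```text
top green 199 bench -0.0006 h 0.0587 top [0.5881 0.2827] 57 side [0.5893 0.284 ] 69
top yel 192 bench -0.0006 h 0.0552 top [0.5041 0.2765] 55 side [0.5047 0.2775] 58
top red 189 bench -0.0007 h 0.052 top [0.4123 0.2719] 67 side [0.4123 0.2732] 47
top blue 230 bench -0.0013 h 0.0633 top [ 0.6039 -0.3223] 67 side [ 0.6052 -0.3237] 96
top pa 218 bench -0.0013 h 0.0549 top [ 0.4915 -0.2751] 55 side [ 0.4934 -0.2783] 67
top pb 229 bench -0.0012 h 0.0548 top [ 0.3978 -0.3239] 51 side [ 0.399  -0.3276] 70
scene green 339 bench 0.0009 h 0.0581 top [0.5913 0.2857] 70 side [0.5892 0.2855] 178
scene yel 286 bench 0.0009 h 0.0544 top [0.5106 0.2798] 64 side [0.5046 0.2794] 145
scene red 228 bench 0.0008 h 0.0503 top [0.4151 0.2751] 52 side [0.4122 0.2751] 110
scene blue 266 bench 0.0012 h 0.0624 top [ 0.6074 -0.3192] 46 side [ 0.621  -0.3038] 163
scene pb 194 bench 0.0013 h 0.0542 top [ 0.4996 -0.27  ] 33 side [ 0.4932 -0.2764] 117
scene pa 170 bench 0.0012 h 0.0536 top [ 0.4087 -0.3181] 31 side [ 0.416  -0.3085] 107
top red [225.1 163.8] [24.2 24.7] [0.561  0.1114]
top yellow [254.4 155.1] [24.  24.6] [0.5901 0.0505]
top green [263.5 183.1] [23.7 24.4] [0.5294 0.0214]
top blue [233.6 192.2] [24.2 25.2] [0.5001 0.0826]
centre [0.5451 0.0665]
[('red', 'yellow', 0.0675), ('red', 'green', 0.0953), ('red', 'blue', 0.0673), ('yellow', 'green', 0.0673), ('yellow', 'blue', 0.0956), ('green', 'blue', 0.0679)]
scene red [288.6 243.2] [21.6 26.7] [0.566  0.1135]
scene yellow [255.6 244.5] [21.9 26.7] [0.5952 0.0524]
scene green [254.3 222.1] [18.4 23.9] [0.5335 0.0234]
scene blue [285.4 221. ] [19.4 24.6] [0.5047 0.0843]
centre [0.5498 0.0684]
[('red', 'yellow', 0.0677), ('red', 'green', 0.0958), ('red', 'blue', 0.0678), ('yellow', 'green', 0.0682), ('yellow', 'blue', 0.096), ('green', 'blue', 0.0674)]
```

View pics/ab.png

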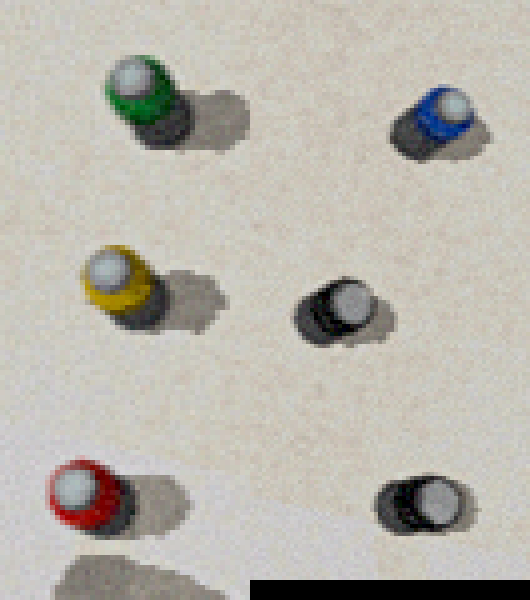

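View pics/c.png

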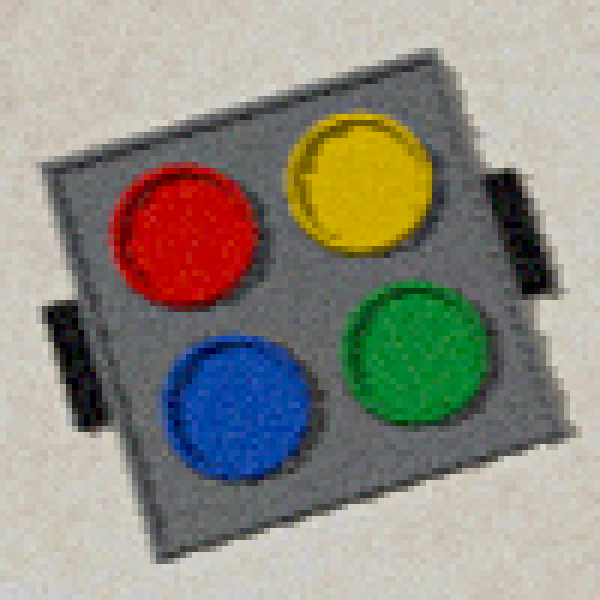

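```bash
cat >> h.py <<'E'
from scipy.spatial.transform import Rotation as R
def delta(s,xyz,yaw_y=None):
    Rm=R.from_rotvec(s["tcp_rot"]); M=Rm.as_matrix()
    d=M.T@(np.array(xyz)-s["tcp_pos"])*100
    out=[d]
    if yaw_y is not None:
        # nearest: tool z down, tool y along yaw_y (mod 180)
        best=None
        for a in (yaw_y,yaw_y+180):
            y=np.array([np.cos(np.radians(a)),np.sin(np.radians(a)),0]);z=np.array([0,0,-1.]);x=np.cross(y,z)
            v=np.degrees((Rm.inv()*R.from_matrix(np.stack([x,y,z],1))).as_rotvec())
            if best is None or np.linalg.norm(v)<np.linalg.norm(best): best=v
        out.append(best)
    return [o.round(2).tolist() for o in out]
E
python3 - <<'E'
from h import *
from bench import r
s=r.observe(); M=R.from_rotvec(s["tcp_rot"]).as_matrix(); print(s['t'],M.round(3)); y=M[:,1]; print(np.degrees(np.arctan2(y[1],y[0])))
print(delta(s,[.414,.2735,.3],70.5),delta(s,[.414,.2735,.3],-19.5))
E
```

```text
0.15 [[-0.896  0.445 -0.   ]
 [ 0.445  0.896 -0.001]
 [-0.    -0.001 -1.   ]]
63.60040058636933
[[-24.92, -19.57, 10.43], [-0.06, -0.0, -6.9]] [[-24.92, -19.57, 10.43], [-0.05, 0.05, 83.1]]
```

arm_command([
  [-0.8,-0.6,0.3,0,0,-0.3],
  [-2.5,-2,1,0,0,-1],
  [-5,-4,2,0,0,-2],
  [-8,-6.3,3.3,0,0,-3],
  [-11,-8.7,4.6,0,0,-4],
  [-14,-11,5.9,0,0,-5],
  [-17,-13.4,7.1,0,0,-6],
  [-19.5,-15.4,8.2,0,0,-6.9],
], claw=-1, newtons=40)

```text
t: 0.82
tcp_pos: [0.3851, 0.3316, 0.3218]
tcp_rot: [0.533, 3.096, -0.001]
force: [0.9, -0.3, 0.6]
gripper_width: 0.0858
```

Run:
```python
from h import *
from bench import r
s=r.observe();print(s['t'],s['tcp_pos'],s['qpos'].round(2)); print(delta(s,[.413,.2735,.28],70.5))
```

```text
0.8167 [0.38506095 0.33157606 0.3217933 ] [-0.85  0.14  0.05  1.87 -0.01  1.13  0.43]
[[-4.58, -4.54, 4.18], [-0.04, 0.01, -0.05]]
```

arm_command([
  [-1,-1,0.9,0,0,0],
  [-2,-2,1.8,0,0,0],
  [-3,-3,2.7,0,0,0],
  [-3.8,-3.8,3.5,0,0,0],
  [-4.3,-4.3,4.0,0,0,0],
  [-4.5,-4.5,4.2,0,0,0],
  [-4.5,-4.5,4.2,0,0,0],
  [-4.5,-4.5,4.2,0,0,0],
])

```text
t: 1.48
tcp_pos: [0.4113, 0.2783, 0.281]
tcp_rot: [0.531, 3.096, 0.001]
force: [-1.0, 0.6, 0.0]
gripper_width: 0.0854
```

Run:
```python
from h import *
from bench import r
f=r.grab_frame("wrist"); np.savez("pics/wrist1.npz",**f); cv2.imwrite("pics/wrist1.png",f["color"][:,:,::-1])
f=r.grab_frame("scene"); np.savez("pics/scene1.npz",**f); cv2.imwrite("pics/scene1.png",f["color"][:,:,::-1])
s=r.observe();print(s['t'],s['tcp_pos'],s['qpos'].round(2)); print(delta(s,[.413,.2735,.187],70.5))
```

```text
1.5833 [0.4112571  0.27856671 0.28115149] [-0.77  0.16  0.09  1.95 -0.02  1.03  0.56]
[[-0.33, -0.43, 9.41], [0.05, 0.01, 0.07]]
```

View pics/wrist1.png

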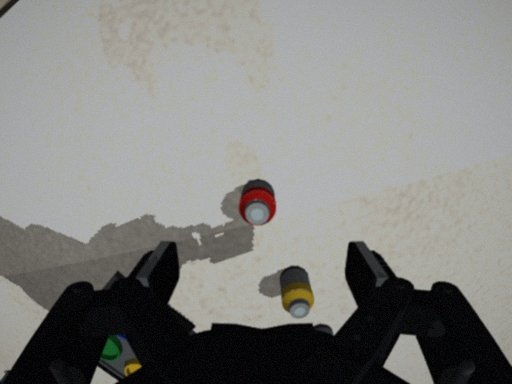

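View pics/scene1.png

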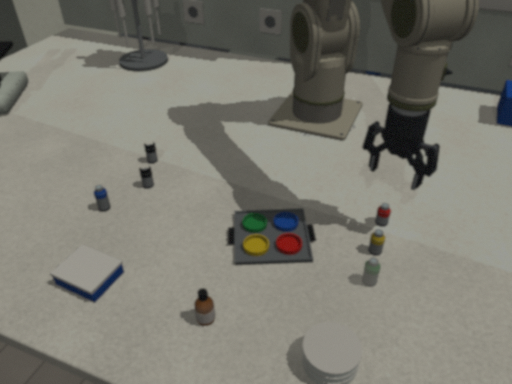

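```bash
cat >> h.py <<'E'
def fray(f,u,v,z):
    x=(u-f["cx"]);y=(v-f["cy"]);rr=np.hypot(x,y);th=rr/f["fx"]
    d=np.array([np.sin(th)*x/rr,-np.sin(th)*y/rr,-np.cos(th)]);T=f["T"];d=T[:3,:3]@d;o=T[:3,3]
    return (o+d*(z-o[2])/d[2])[:2]
E
python3 - <<'E'
from h import *
from bench import r
f=dict(np.load("pics/wrist1.npz")); print(f["T"].round(3))
print('red nose',fray(f,257,214,.05),'yellow nose',fray(f,299.5,311,.054)); 
for i in range(1):
  s=r.observe();print(s['t'],s['tcp_pos'],s['tcp_rot'])
E
```

```text
[[ 0.332 -0.905 -0.268  0.342]
 [ 0.943  0.318  0.094  0.302]
 [ 0.    -0.284  0.959  0.249]
 [ 0.     0.     0.     1.   ]]
red nose [0.41139873 0.27389043] yellow nose [0.50337198 0.27836944]
1.5833 [0.4112571  0.27856671 0.28115149] [5.30155316e-01 3.09620732e+00 1.31383411e-03]
```

arm_command([
  [-0.2,-0.4,0.8,0,0,0],
  [-0.2,-0.4,2.4,0,0,0],
  [-0.2,-0.4,4.2,0,0,0],
  [-0.2,-0.4,6,0,0,0],
  [-0.2,-0.4,7.6,0,0,0],
  [-0.2,-0.4,8.7,0,0,0],
  [-0.2,-0.4,9.3,0,0,0],
  [-0.2,-0.4,9.3,0,0,0],
])

```text
t: 2.25
tcp_pos: [0.4116, 0.2731, 0.1866]
tcp_rot: [-0.531, -3.095, 0.002]
force: [-0.2, -0.0, 0.2]
gripper_width: 0.0856
```

Run:
```python
from h import *
from bench import r
f=r.grab_frame("wrist"); np.savez("pics/wrist2.npz",**f); cv2.imwrite("pics/wrist2.png",f["color"][:,:,::-1])
f=r.grab_frame("scene"); cv2.imwrite("pics/scene2.png",cv2.resize(f["color"][130:290,300:500,::-1],None,fx=3,fy=3))
s=r.observe();print(s['t'],s['tcp_pos'],s['force']); print(delta(s,[.412,.2737,.187],70.5))
```

```text
2.35 [0.41222527 0.27347957 0.18811744] [-0.2313699  -0.46402791  0.15252815]
[[0.03, 0.01, 0.11], [0.03, 0.01, 0.01]]
```

View pics/wrist2.png

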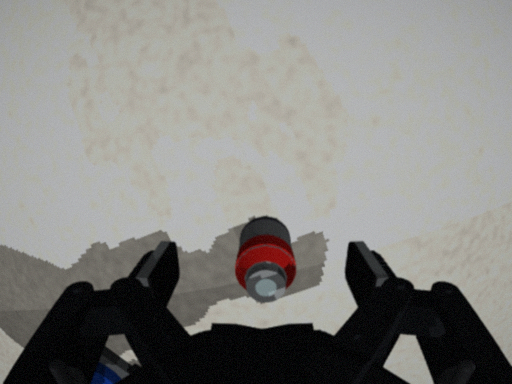

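View pics/scene2.png

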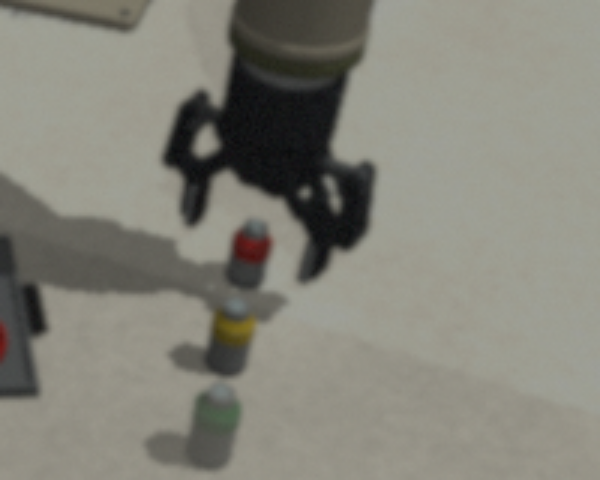

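arm_command([
  [0,0,0,0,0,0],
  [0,0,0,0,0,0],
  [0,0,0,0,0,0],
  [0,0,0,0,0,0],
  [0,0,0,0,0,0],
  [0,0,0,0,0,0],
  [0,0,0,0,0,0],
  [0,0,0,0,0,0],
], claw=1, newtons=40)

```text
t: 3.02
tcp_pos: [0.4122, 0.2734, 0.1882]
tcp_rot: [0.532, 3.096, 0.001]
force: [-1.2, -0.9, 4.9]
gripper_width: 0.0267
```

Run:
```python
from h import *
from bench import r
f=r.grab_frame("wrist"); np.savez("pics/wrist3.npz",**f); cv2.imwrite("pics/wrist3.png",f["color"][:,:,::-1])
f=r.grab_frame("scene"); cv2.imwrite("pics/scene3.png",cv2.resize(f["color"][130:290,300:500,::-1],None,fx=3,fy=3))
s=r.observe();print(s['t'],s['tcp_pos'],s['force'],s['gripper_width'])
```

```text
3.1167 [0.4121669  0.27338277 0.1881819 ] [-1.0598016  -1.29901029  6.25480602] 0.026557961094911122
```

View pics/wrist3.png

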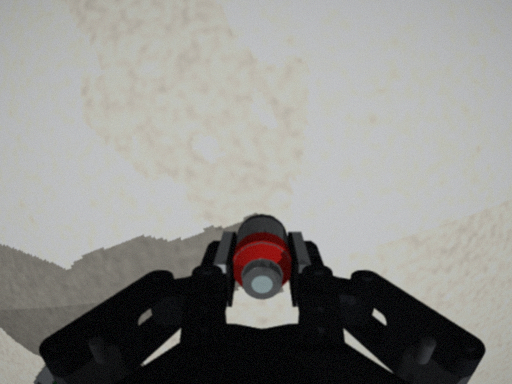

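View pics/scene3.png

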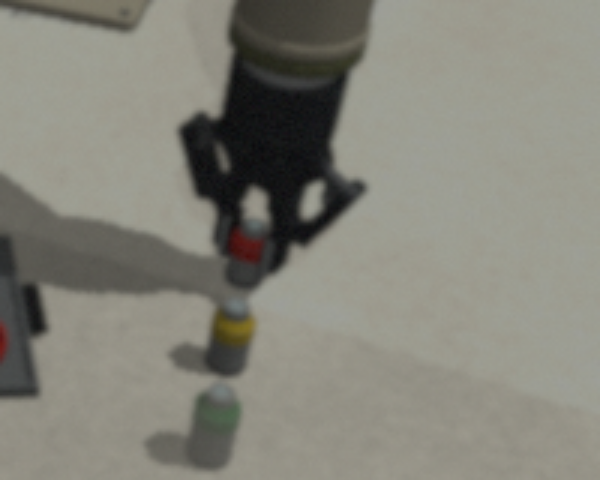

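arm_command([
  [0,0,-0.5,0,0,0],
  [0,0,-1.5,0,0,0],
  [0,0,-3,0,0,0],
  [-0.5,-0.25,-4.5,0,0,0],
  [-1.5,-0.75,-5.5,0,0,0],
  [-3,-1.5,-6,0,0,0],
  [-5,-2.5,-6,0,0,0],
  [-7.5,-3.8,-6,0,0,0],
])

```text
t: 3.78
tcp_pos: [0.4705, 0.2123, 0.2488]
tcp_rot: [0.529, 3.096, 0.002]
force: [-0.2, 0.3, -1.0]
gripper_width: 0.0267
```

Run:
```python
from h import *
from bench import r
s=r.observe();print(s['t'],s['tcp_pos'],s['force'],s['gripper_width']);print(delta(s,[.5635,.1125,.24],70.5))
```

```text
3.7833 [0.47051113 0.21232528 0.24883475] [-0.22725658  0.27692857 -1.00263979] 0.026723339424894996
[[-12.08, -6.33, 0.88], [0.09, 0.03, 0.11]]
```

arm_command([
  [-2.4,-1.2,0,0,0,0],
  [-4.8,-2.5,0,0,0,0],
  [-7,-3.7,0,0,0,0],
  [-9,-4.7,0,0,0,0],
  [-10.5,-5.5,0,0,0,0],
  [-11.6,-6.1,0,0,0,0],
  [-12.1,-6.3,0,0,0,0],
  [-12.1,-6.3,0,0,0,0],
])

```text
t: 4.45
tcp_pos: [0.5636, 0.1116, 0.2479]
tcp_rot: [0.535, 3.095, -0.0]
force: [0.5, -0.9, -0.3]
gripper_width: 0.0267
```

Run:
```python
from h import *
from bench import r
f=r.grab_frame("wrist"); np.savez("pics/wrist4.npz",**f); cv2.imwrite("pics/wrist4.png",f["color"][:,:,::-1])
f=r.grab_frame("scene"); cv2.imwrite("pics/scene4.png",cv2.resize(f["color"][130:290,200:400,::-1],None,fx=3,fy=3))
s=r.observe();print(s['t'],s['tcp_pos'],s['force'],s['gripper_width']);print(delta(s,[.5635,.1125,.196],70.5))
```

```text
4.55 [0.56267936 0.11342998 0.24767757] [-0.48886524 -0.00706361 -0.31539291] 0.026811277704928475
[[-0.11, -0.06, 5.17], [0.02, -0.03, 0.04]]
```

View pics/wrist4.png

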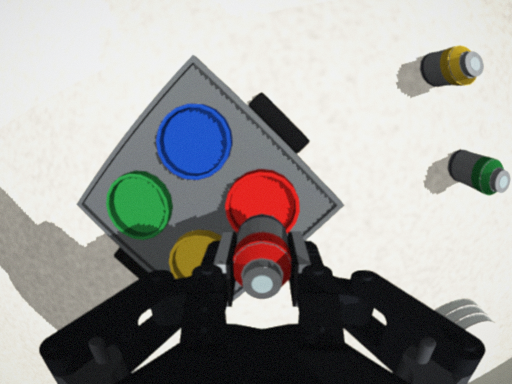

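View pics/scene4.png

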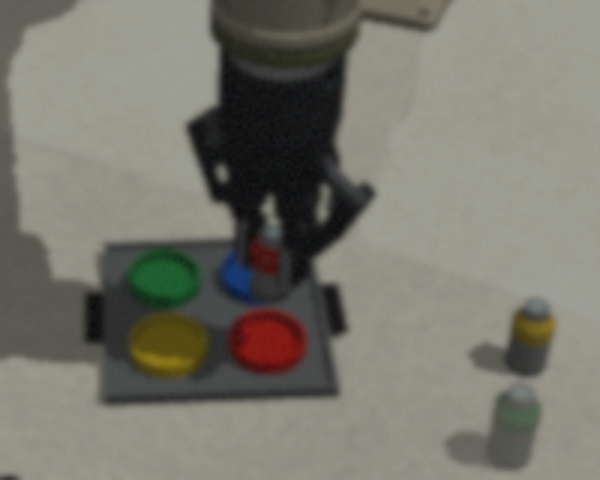

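```bash
cat >> h.py <<'E'
RNG=dict(red=(170,188),yellow=(18,35),green=(50,85),blue=(100,130))
def cup(f,k,box,z=.017):
    hsv=cv2.cvtColor(f["color"],cv2.COLOR_RGB2HSV); hu=hsv[...,0].astype(int); hu=np.where(hu<10,hu+180,hu)
    lo,hi=RNG[k]; m=((hu>=lo)&(hu<=hi)&(hsv[...,1]>110)&(hsv[...,2]>40)).astype(np.uint8)
    mm=np.zeros_like(m); a,b,c,d=box; mm[b:d,a:c]=m[b:d,a:c]
    ct=max(cv2.findContours(mm,0,1)[0],key=cv2.contourArea); pts=cv2.convexHull(ct)[:,0]
    XY=np.array([fray(f,u,v,z) for u,v in pts]); A=np.c_[2*XY,np.ones(len(XY))]; s=np.linalg.lstsq(A,(XY**2).sum(1),rcond=None)[0]
    return s[:2],np.sqrt(s[2]+s[0]**2+s[1]**2)
E
python3 - <<'E'
from h import *
f=dict(np.load("pics/wrist4.npz"))
b,rb=cup(f,"blue",(150,95,240,185)); g,rg=cup(f,"green",(100,165,180,245)); print(b,rb,g,rg)
d=g-b; print('red est',b+np.array([-d[1],d[0]]),'yel',g+np.array([-d[1],d[0]]),np.hypot(*d))
E
```

```text
[0.49981827 0.08302346] 0.02675129421748495 [0.52850234 0.02346163] 0.02731198191917157
red est [0.55938009 0.11170753] yel [0.58806416 0.0521457 ] 0.06610889890470006
```

arm_command([
  [0.1,0,0.4,0,0,0],
  [0.1,0,1.2,0,0,0],
  [0.1,0,2.2,0,0,0],
  [0.1,0,3.1,0,0,0],
  [0.1,0,3.9,0,0,0],
  [0.1,0,4.4,0,0,0],
  [0.1,0,4.7,0,0,0],
  [0.1,0,4.8,0,0,0],
])

```text
t: 5.22
tcp_pos: [0.562, 0.1129, 0.199]
tcp_rot: [-0.532, -3.095, 0.001]
force: [-1.1, -0.5, 0.6]
gripper_width: 0.0267
```

Run:
```python
from h import *
from bench import r
f=r.grab_frame("wrist"); np.savez("pics/wrist5.npz",**f); cv2.imwrite("pics/wrist5.png",f["color"][:,:,::-1])
f=r.grab_frame("scene"); cv2.imwrite("pics/scene5.png",cv2.resize(f["color"][130:290,200:400,::-1],None,fx=3,fy=3))
s=r.observe();print(s['t'],s['tcp_pos'],s['force'],s['gripper_width']);print(delta(s,[.561,.1125,.196],70.5))
```

```text
5.3167 [0.56222213 0.11297223 0.1996747 ] [-0.09858907  1.11893367 -0.56635069] 0.02691318501663128
[[0.1, -0.09, 0.37], [0.0, 0.0, -0.01]]
```

View pics/wrist5.png

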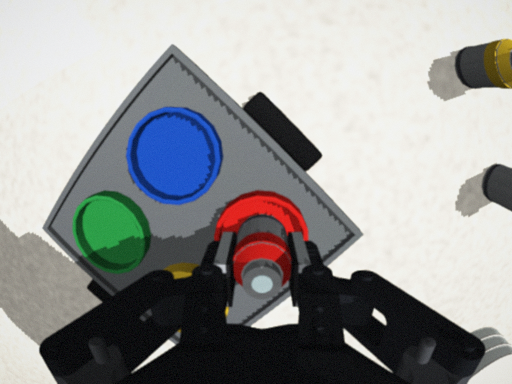

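View pics/scene5.png

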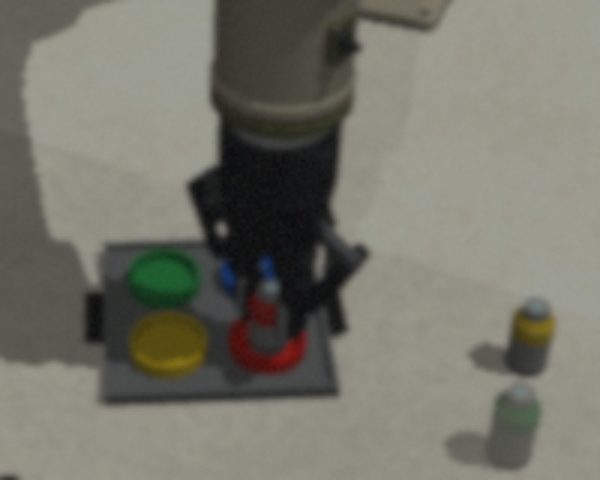

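arm_command([
  [0,0,0.05,0,0,0],
  [0,0,0.1,0,0,0],
  [0,0,0.15,0,0,0],
  [0,0,0.2,0,0,0],
  [0,0,0.25,0,0,0],
  [0,0,0.3,0,0,0],
  [0,0,0.3,0,0,0],
  [0,0,0.3,0,0,0],
])

```text
t: 5.98
tcp_pos: [0.5621, 0.113, 0.1967]
tcp_rot: [0.532, 3.096, 0.0]
force: [0.0, -0.1, 0.3]
gripper_width: 0.0265
```

arm_command([
  [0,0,0.02,0,0,0],
  [0,0,0.04,0,0,0],
  [0,0,0.06,0,0,0],
  [0,0,0.08,0,0,0],
  [0,0,0.1,0,0,0],
  [0,0,0.1,0,0,0],
  [0,0,0.1,0,0,0],
  [0,0,0.1,0,0,0],
])

```text
t: 6.65
tcp_pos: [0.5622, 0.113, 0.1962]
tcp_rot: [0.532, 3.096, 0.0]
force: [-3.6, -0.8, 5.9]
gripper_width: 0.0267
```

arm_command([
  [0,0,0,0,0,0],
  [0,0,0,0,0,0],
  [0,0,0,0,0,0],
  [0,0,0,0,0,0],
  [0,0,0,0,0,0],
  [0,0,0,0,0,0],
  [0,0,0,0,0,0],
  [0,0,0,0,0,0],
], claw=0)

```text
t: 7.32
tcp_pos: [0.5621, 0.113, 0.1957]
tcp_rot: [0.532, 3.096, 0.0]
force: [0.8, -0.1, -0.2]
gripper_width: 0.0424
```

Run:
```python
from h import *
from bench import r
f=r.grab_frame("wrist"); np.savez("pics/wrist6.npz",**f); cv2.imwrite("pics/wrist6.png",f["color"][:,:,::-1])
s=r.observe();print(s['t'],s['tcp_pos'],s['force'],s['gripper_width'])
```

```text
7.3667 [0.56214067 0.11301012 0.19569727] [1.15511343 0.24395606 0.47722837] 0.04285417229496911
```

View pics/wrist6.png

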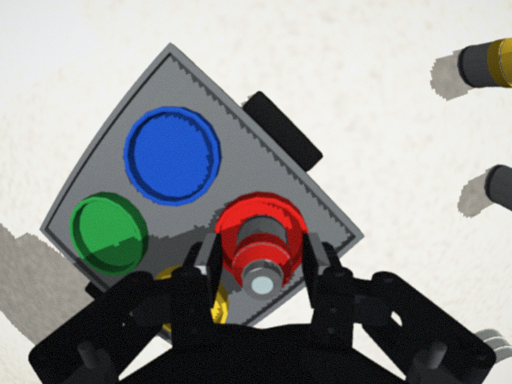

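arm_command([
  [0,0,-0.5,0,0,0],
  [0,0,-1.5,0,0,0],
  [0,0,-3,0,0,0],
  [0,0,-5,0,0,0],
  [0.2,0.2,-6.5,0,0,0],
  [1.2,1.5,-7.2,0,0,0],
  [2.8,3.5,-7.5,0,0,0],
  [4.8,6,-7.5,0,0,0],
])

```text
t: 8.03
tcp_pos: [0.5377, 0.1846, 0.2731]
tcp_rot: [0.537, 3.092, 0.002]
force: [1.2, 0.6, -0.1]
gripper_width: 0.0427
```

arm_command([
  [2,2.5,0,0,0,0],
  [3.7,4.6,0,0,0,0],
  [5,6.2,0,0,0,0],
  [5.8,7.2,0,0,0,0],
  [6.2,7.6,0,0,0,0],
  [6.2,7.6,0,0,0,0],
  [6.2,7.6,0,0,0,0],
  [6.2,7.6,0,0,0,0],
], claw=-0.8)

```text
t: 8.7
tcp_pos: [0.5046, 0.2762, 0.2708]
tcp_rot: [0.536, 3.095, -0.001]
force: [0.1, 0.5, 0.2]
gripper_width: 0.0768
```

Run:
```python
from h import *
from bench import r
f=r.grab_frame("wrist"); np.savez("pics/wrist7.npz",**f); cv2.imwrite("pics/wrist7.png",f["color"][:,:,::-1])
s=r.observe();print(s['t'],s['tcp_pos'],s['qpos'].round(2),s['gripper_width']);print(delta(s,[.5037,.2782,.187],70.5))
```

```text
8.75 [0.50459773 0.2763194  0.2708213 ] [-0.7   0.33  0.15  1.76 -0.05  1.05  0.69] 0.07698484931330438
[[0.15, 0.15, 8.38], [-0.02, 0.03, -0.13]]
```

View pics/wrist7.png

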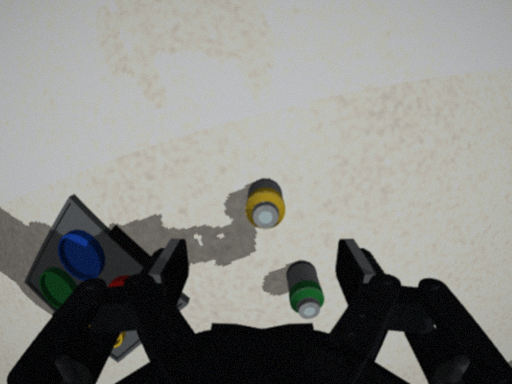

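Run:
```python
from h import *
f=dict(np.load("pics/wrist7.npz")); print(fray(f,265,215.5,.054),fray(f,310,310,.058))
```

```text
[0.50264278 0.278214  ] [0.5872402  0.28540606]
```

arm_command([
  [0.1,0.1,0.8,0,0,0],
  [0.1,0.1,2.4,0,0,0],
  [0.1,0.1,4.2,0,0,0],
  [0.1,0.1,5.8,0,0,0],
  [0.1,0.1,7.1,0,0,0],
  [0.1,0.1,7.9,0,0,0],
  [0.1,0.1,8.2,0,0,0],
  [0.1,0.1,8.2,0,0,0],
])

```text
t: 9.42
tcp_pos: [0.5032, 0.279, 0.1881]
tcp_rot: [-0.532, -3.095, 0.001]
force: [-0.3, 0.5, 1.3]
gripper_width: 0.0769
```

Run:
```python
from h import *
from bench import r
f=r.grab_frame("wrist"); np.savez("pics/wrist8.npz",**f); cv2.imwrite("pics/wrist8.png",f["color"][:,:,::-1])
s=r.observe();print(s['t'],s['tcp_pos'],s['force'],s['gripper_width']);print(fray(f,265,270,.054))
```

```text
9.4667 [0.50345328 0.2791707  0.18888631] [0.49900283 0.95253831 0.497985  ] 0.0769010598610699
[0.49314414 0.28291908]
```

View pics/wrist8.png

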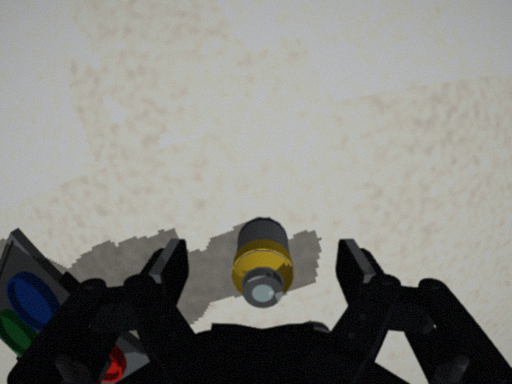

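arm_command([
  [0,0,0,0,0,0],
  [0,0,0,0,0,0],
  [0,0,0,0,0,0],
  [0,0,0,0,0,0],
  [0,0,0,0,0,0],
  [0,0,0,0,0,0],
  [0,0,0,0,0,0],
  [0,0,0,0,0,0],
], claw=1)

```text
t: 10.13
tcp_pos: [0.5034, 0.2793, 0.1894]
tcp_rot: [0.532, 3.096, 0.001]
force: [-1.2, -1.4, 5.8]
gripper_width: 0.0269
```

Run:
```python
from h import *
from bench import r
s=r.observe();print(s['t'],s['tcp_pos'],s['force'],s['gripper_width']);print(delta(s,[.5905,.0515,.275],70.5))
```

```text
10.1333 [0.50343523 0.2793276  0.18937619] [-1.24629052 -1.39338824  5.77173479] 0.026857298991754267
[[-15.82, -18.56, -8.57], [0.05, 0.03, -0.0]]
```

arm_command([
  [0,0,-0.5,0,0,0],
  [0,0,-1.5,0,0,0],
  [0,0,-3.2,0,0,0],
  [0,0,-5.2,0,0,0],
  [-0.6,-0.7,-7,0,0,0],
  [-1.7,-2,-8.3,0,0,0],
  [-3.2,-3.8,-9,0,0,0],
  [-5.2,-6.1,-9,0,0,0],
])

```text
t: 10.8
tcp_pos: [0.532, 0.2055, 0.2815]
tcp_rot: [0.527, 3.095, 0.005]
force: [1.8, 0.9, -1.2]
gripper_width: 0.0267
```

arm_command([
  [-2,-2.4,0,0,0,0],
  [-4,-4.7,0,0,0,0],
  [-6,-7,0,0,0,0],
  [-7.7,-9.1,0,0,0,0],
  [-9.1,-10.7,0,0,0,0],
  [-10.1,-11.9,0,0,0,0],
  [-10.6,-12.5,0,0,0,0],
  [-10.6,-12.5,0,0,0,0],
])

```text
t: 11.47
tcp_pos: [0.5904, 0.0492, 0.2792]
tcp_rot: [0.536, 3.095, -0.001]
force: [-0.4, -0.0, -0.7]
gripper_width: 0.0267
```

Run:
```python
from h import *
from bench import r
f=r.grab_frame("wrist"); np.savez("pics/wrist9.npz",**f); cv2.imwrite("pics/wrist9.png",f["color"][:,:,::-1])
s=r.observe();print(s['t'],s['tcp_pos'],s['force'],s['gripper_width']);print(delta(s,[.5905,.0515,.1974],70.5))
```

```text
11.5167 [0.59006726 0.05094376 0.27902608] [ 0.33680806 -0.20686585 -1.37309407] 0.026699208048473436
[[-0.02, 0.06, 8.16], [0.02, 0.0, -0.06]]
```

View pics/wrist9.png

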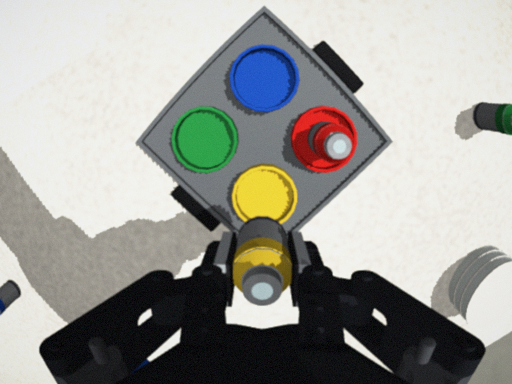

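arm_command([
  [0,0,0.6,0,0,0],
  [0,0,1.9,0,0,0],
  [0,0,3.5,0,0,0],
  [0,0,5,0,0,0],
  [0,0,6.2,0,0,0],
  [0,0,7,0,0,0],
  [0,0,7.5,0,0,0],
  [0,0,7.7,0,0,0],
])

```text
t: 12.18
tcp_pos: [0.5898, 0.0515, 0.2008]
tcp_rot: [-0.531, -3.095, 0.0]
force: [-0.2, -0.3, -1.6]
gripper_width: 0.0268
```

Run:
```python
from h import *
from bench import r
f=r.grab_frame("scene"); cv2.imwrite("pics/scene9.png",cv2.resize(f["color"][130:290,200:400,::-1],None,fx=3,fy=3))
s=r.observe();print(s['t'],s['tcp_pos'],s['force'],s['gripper_width']);print(delta(s,[.5905,.0515,.1974],70.5))
```

```text
12.2333 [0.58994159 0.05132657 0.20100759] [ 0.38680635 -0.1144733  -1.21870322] 0.02670779368306184
[[-0.05, 0.04, 0.36], [-0.02, -0.04, 0.01]]
```

View pics/scene9.png

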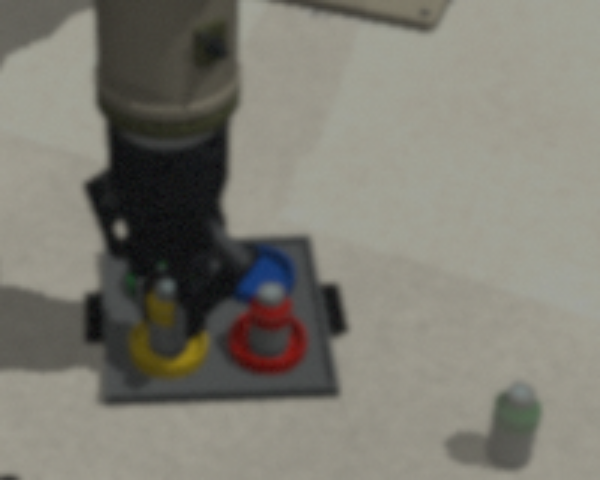

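Red stands well in its cup, and yellow is inside the rim of its own.

arm_command([
  [0,0,0.05,0,0,0],
  [0,0,0.1,0,0,0],
  [0,0,0.15,0,0,0],
  [0,0,0.2,0,0,0],
  [0,0,0.25,0,0,0],
  [0,0,0.3,0,0,0],
  [0,0,0.3,0,0,0],
  [0,0,0.3,0,0,0],
])

```text
t: 12.9
tcp_pos: [0.5901, 0.0511, 0.1987]
tcp_rot: [0.532, 3.096, 0.0]
force: [1.1, 0.6, -1.7]
gripper_width: 0.0268
```

arm_command([
  [0,0,0.02,0,0,0],
  [0,0,0.04,0,0,0],
  [0,0,0.06,0,0,0],
  [0,0,0.08,0,0,0],
  [0,0,0.1,0,0,0],
  [0,0,0.1,0,0,0],
  [0,0,0.1,0,0,0],
  [0,0,0.1,0,0,0],
])

```text
t: 13.57
tcp_pos: [0.5901, 0.0511, 0.1977]
tcp_rot: [-0.532, -3.096, -0.0]
force: [-0.5, -0.7, -1.2]
gripper_width: 0.0268
```

arm_command([
  [0,0,0.02,0,0,0],
  [0,0,0.04,0,0,0],
  [0,0,0.06,0,0,0],
  [0,0,0.08,0,0,0],
  [0,0,0.1,0,0,0],
  [0,0,0.1,0,0,0],
  [0,0,0.1,0,0,0],
  [0,0,0.1,0,0,0],
])

```text
t: 14.23
tcp_pos: [0.5902, 0.0511, 0.1974]
tcp_rot: [0.532, 3.096, 0.001]
force: [-3.2, -0.1, 7.3]
gripper_width: 0.027
```

Contact on the floor. Release and go for green.

arm_command([
  [0,0,0,0,0,0],
  [0,0,0,0,0,0],
  [0,0,0,0,0,0],
  [0,0,0,0,0,0],
  [0,0,0,0,0,0],
  [0,0,0,0,0,0],
  [0,0,0,0,0,0],
  [0,0,0,0,0,0],
], claw=0)

```text
t: 14.9
tcp_pos: [0.5901, 0.0511, 0.1966]
tcp_rot: [-0.532, -3.096, -0.0]
force: [-0.2, 0.1, 1.2]
gripper_width: 0.0425
```

arm_command([
  [0,0,-0.5,0,0,0],
  [0,0,-1.5,0,0,0],
  [0,0,-3,0,0,0],
  [0,0,-5,0,0,0],
  [0,0,-7,0,0,0],
  [0,0,-8.3,0,0,0],
  [0,0,-9,0,0,0],
  [0,0,-9,0,0,0],
])

```text
t: 15.57
tcp_pos: [0.5905, 0.0511, 0.2886]
tcp_rot: [0.532, 3.093, 0.002]
force: [0.0, -0.2, -0.2]
gripper_width: 0.0426
```

Run:
```python
from h import *
from bench import r
f=r.grab_frame("wrist"); np.savez("pics/wrist10.npz",**f); cv2.imwrite("pics/wrist10.png",f["color"][:,:,::-1])
s=r.observe();print(s['t'],s['tcp_pos'],s['force'],s['gripper_width']);print(delta(s,[.588,.285,.28],70.5))
```

```text
15.6167 [0.59016527 0.05116295 0.28717122] [ 0.10849857 -0.06537337  0.37933657] 0.04284145982709162
[[8.01, 21.97, 0.73], [0.04, 0.05, 0.0]]
```

View pics/wrist10.png

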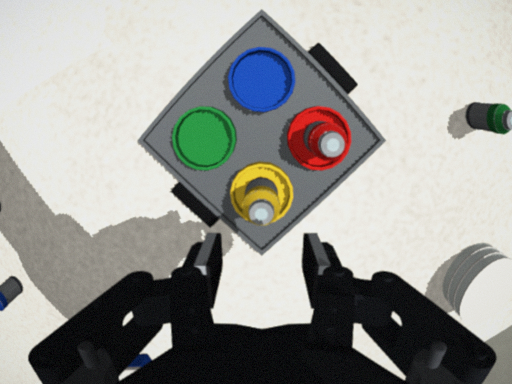

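arm_command([
  [0.3,0.8,0,0,0,0],
  [0.9,2.5,0.2,0,0,0],
  [1.9,5.1,0.4,0,0,0],
  [3.1,8.6,0.6,0,0,0],
  [4.3,12,0.7,0,0,0],
  [5.5,15,0.7,0,0,0],
  [6.5,17.7,0.7,0,0,0],
  [7.2,19.7,0.7,0,0,0],
])

```text
t: 16.28
tcp_pos: [0.5865, 0.2649, 0.278]
tcp_rot: [-0.527, -3.095, 0.0]
force: [-0.1, 0.4, 0.4]
gripper_width: 0.0426
```

arm_command([
  [0.5,1.3,0,0,0,0],
  [0.8,2,0,0,0,0],
  [0.8,2.2,0,0,0,0],
  [0.8,2.2,0,0,0,0],
  [0.8,2.2,0,0,0,0],
  [0.8,2.2,0,0,0,0],
  [0.8,2.2,0,0,0,0],
  [0.8,2.2,0,0,0,0],
], claw=-0.8)

```text
t: 16.95
tcp_pos: [0.588, 0.2834, 0.2799]
tcp_rot: [0.534, 3.096, 0.0]
force: [-0.2, 0.1, -0.5]
gripper_width: 0.0773
```

Run:
```python
from h import *
from bench import r
f=r.grab_frame("wrist"); np.savez("pics/wrist11.npz",**f); cv2.imwrite("pics/wrist11.png",f["color"][:,:,::-1])
s=r.observe();print(s['t'],s['tcp_pos'],s['qpos'].round(2),s['gripper_width']);print(delta(s,[.588,.285,.188],70.5))
```

```text
17.0 [0.58795663 0.28363202 0.27986963] [-0.65  0.48  0.18  1.54 -0.09  1.13  0.77] 0.07694407065142425
[[0.04, 0.13, 9.19], [0.01, 0.01, -0.05]]
```

View pics/wrist11.png

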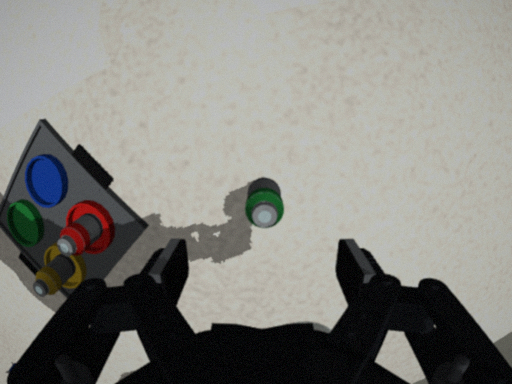

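arm_command([
  [0.1,0.1,0.8,0,0,0],
  [0.1,0.1,2.4,0,0,0],
  [0.1,0.1,4.2,0,0,0],
  [0.1,0.1,6,0,0,0],
  [0.1,0.1,7.6,0,0,0],
  [0.1,0.1,8.6,0,0,0],
  [0.1,0.1,9.1,0,0,0],
  [0.1,0.1,9.1,0,0,0],
])

```text
t: 17.67
tcp_pos: [0.5868, 0.2854, 0.1875]
tcp_rot: [-0.532, -3.095, 0.002]
force: [-1.0, -0.5, -0.4]
gripper_width: 0.077
```

Run:
```python
from h import *
from bench import r
f=r.grab_frame("wrist"); np.savez("pics/wrist12.npz",**f); cv2.imwrite("pics/wrist12.png",f["color"][:,:,::-1])
s=r.observe();print(s['t'],s['tcp_pos'],s['force'],s['gripper_width'])
```

```text
17.7167 [0.58716943 0.28555797 0.18859669] [-0.56212462  0.05139524 -0.04359684] 0.07719252411759096
```

View pics/wrist12.png

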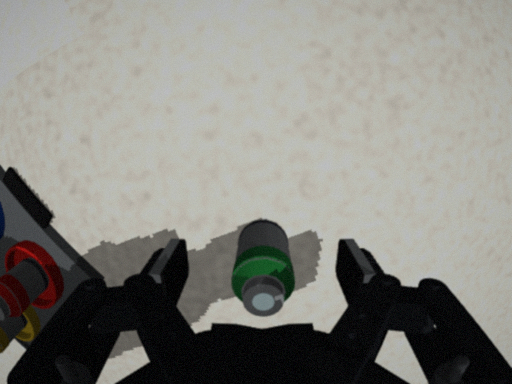

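arm_command([
  [0,0,0,0,0,0],
  [0,0,0,0,0,0],
  [0,0,0,0,0,0],
  [0,0,0,0,0,0],
  [0,0,0,0,0,0],
  [0,0,0,0,0,0],
  [0,0,0,0,0,0],
  [0,0,0,0,0,0],
], claw=1)

```text
t: 18.38
tcp_pos: [0.5874, 0.2857, 0.1895]
tcp_rot: [0.532, 3.095, 0.001]
force: [-0.9, -0.1, 6.6]
gripper_width: 0.027
```

arm_command([
  [0,0,-0.5,0,0,0],
  [0,0,-1.5,0,0,0],
  [0,0,-3,0,0,0],
  [0,0,-5,0,0,0],
  [0,0,-7,0,0,0],
  [0,0,-8.7,0,0,0],
  [0,0,-9.7,0,0,0],
  [0,0,-10,0,0,0],
])

```text
t: 19.05
tcp_pos: [0.5876, 0.2857, 0.2912]
tcp_rot: [0.532, 3.094, 0.003]
force: [0.6, 0.4, -0.3]
gripper_width: 0.027
```

Run:
```python
from h import *
from bench import r
s=r.observe();print(s['t'],s['tcp_pos'],s['force'],s['gripper_width']);print(delta(s,[.5305,.0227,.288],70.5))
```

```text
19.05 [0.58760996 0.28567121 0.29123302] [ 0.63833497  0.41661557 -0.33030038] 0.027007941283715454
[[-3.4, -26.7, 0.26], [0.15, 0.12, -0.01]]
```

arm_command([
  [-0.1,-1,0,0,0,0],
  [-0.4,-3,0,0,0,0],
  [-0.7,-5.7,0,0,0,0],
  [-1.1,-8.7,0,0,0,0],
  [-1.5,-11.9,0,0,0,0],
  [-1.9,-15,0,0,0,0],
  [-2.3,-18,0,0,0,0],
  [-2.6,-20.8,0,0,0,0],
])

```text
t: 19.72
tcp_pos: [0.5409, 0.0781, 0.2873]
tcp_rot: [-0.533, -3.094, 0.002]
force: [0.2, -0.5, 0.3]
gripper_width: 0.0269
```

arm_command([
  [-0.3,-2.5,0,0,0,0],
  [-0.6,-4.3,0,0,0,0],
  [-0.7,-5.4,0,0,0,0],
  [-0.8,-5.9,0,0,0,0],
  [-0.8,-5.9,0,0,0,0],
  [-0.8,-5.9,0,0,0,0],
  [-0.8,-5.9,0,0,0,0],
  [-0.8,-5.9,0,0,0,0],
])

```text
t: 20.38
tcp_pos: [0.5302, 0.0237, 0.2885]
tcp_rot: [-0.529, -3.097, -0.0]
force: [0.3, -0.5, -0.5]
gripper_width: 0.0267
```

Run:
```python
from h import *
from bench import r
f=r.grab_frame("wrist"); np.savez("pics/wrist13.npz",**f); cv2.imwrite("pics/wrist13.png",f["color"][:,:,::-1])
s=r.observe();print(s['t'],s['tcp_pos'],s['force'],s['gripper_width']);print(delta(s,[.5305,.0227,.1975],70.5))
```

```text
20.4333 [0.5301971  0.02360018 0.28855118] [-0.3982383   0.00290933 -0.36174625] 0.026906735763914214
[[-0.06, -0.08, 9.11], [0.01, -0.01, 0.1]]
```

View pics/wrist13.png

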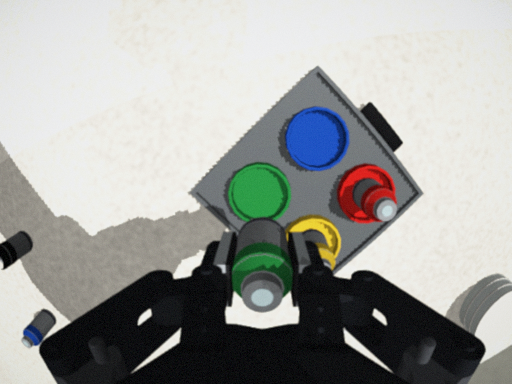

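arm_command([
  [0,0,0.7,0,0,0],
  [0,0,2.2,0,0,0],
  [0,0,4,0,0,0],
  [0,0,5.7,0,0,0],
  [0,0,7.1,0,0,0],
  [0,0,8,0,0,0],
  [0,0,8.5,0,0,0],
  [0,0,8.7,0,0,0],
])

```text
t: 21.1
tcp_pos: [0.5299, 0.0226, 0.2009]
tcp_rot: [-0.532, -3.095, 0.001]
force: [0.1, -0.1, -1.0]
gripper_width: 0.0273
```

arm_command([
  [0,0,0.05,0,0,0],
  [0,0,0.1,0,0,0],
  [0,0,0.15,0,0,0],
  [0,0,0.2,0,0,0],
  [0,0,0.25,0,0,0],
  [0,0,0.3,0,0,0],
  [0,0,0.3,0,0,0],
  [0,0,0.3,0,0,0],
])

```text
t: 21.77
tcp_pos: [0.5301, 0.0225, 0.1987]
tcp_rot: [0.532, 3.096, 0.0]
force: [0.8, 0.1, -0.6]
gripper_width: 0.0268
```

Run:
```python
from h import *
from bench import r
f=r.grab_frame("scene"); cv2.imwrite("pics/scene13.png",cv2.resize(f["color"][130:290,200:400,::-1],None,fx=3,fy=3))
f=r.grab_frame("wrist"); cv2.imwrite("pics/wrist14.png",f["color"][:,:,::-1])
s=r.observe();print(s['t'],s['tcp_pos'],s['force'],s['gripper_width']);print(delta(s,[.5305,.0227,.1975],70.5))
```

```text
21.8667 [0.53009551 0.0225097  0.19872966] [ 0.31698618  0.30988364 -0.32494894] 0.026952640335106193
[[-0.03, 0.03, 0.12], [0.0, 0.0, -0.0]]
```

View pics/wrist14.png

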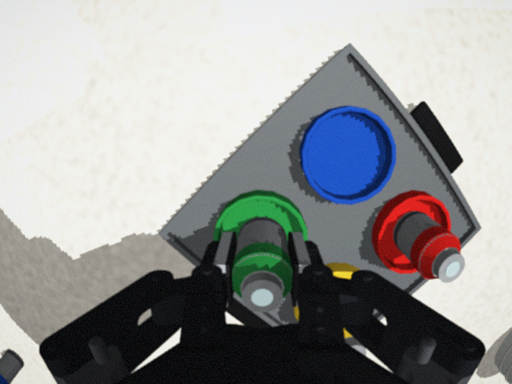

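View pics/scene13.png

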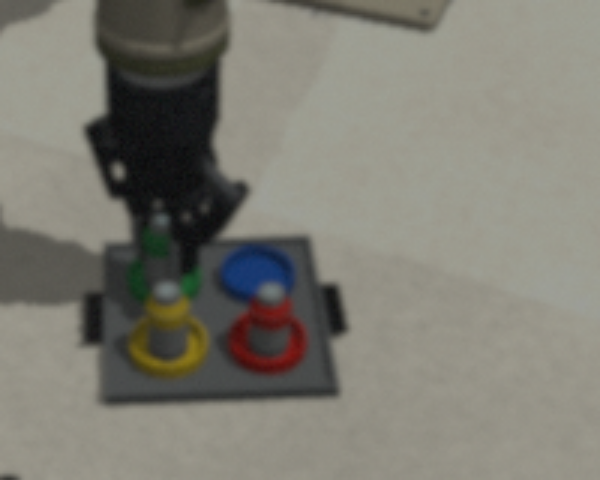

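arm_command([
  [0,0,0.02,0,0,0],
  [0,0,0.04,0,0,0],
  [0,0,0.06,0,0,0],
  [0,0,0.08,0,0,0],
  [0,0,0.1,0,0,0],
  [0,0,0.12,0,0,0],
  [0,0,0.12,0,0,0],
  [0,0,0.12,0,0,0],
])

```text
t: 22.53
tcp_pos: [0.5301, 0.0225, 0.1975]
tcp_rot: [0.532, 3.096, 0.0]
force: [-0.0, 0.2, -0.8]
gripper_width: 0.027
```

arm_command([
  [0,0,0.02,0,0,0],
  [0,0,0.04,0,0,0],
  [0,0,0.06,0,0,0],
  [0,0,0.08,0,0,0],
  [0,0,0.1,0,0,0],
  [0,0,0.1,0,0,0],
  [0,0,0.1,0,0,0],
  [0,0,0.1,0,0,0],
])

```text
t: 23.2
tcp_pos: [0.5302, 0.0224, 0.1974]
tcp_rot: [0.532, 3.096, 0.001]
force: [-4.9, -2.0, 13.5]
gripper_width: 0.0269
```

arm_command([
  [0,0,0,0,0,0],
  [0,0,0,0,0,0],
  [0,0,0,0,0,0],
  [0,0,0,0,0,0],
  [0,0,0,0,0,0],
  [0,0,0,0,0,0],
  [0,0,0,0,0,0],
  [0,0,0,0,0,0],
], claw=0)

```text
t: 23.87
tcp_pos: [0.5301, 0.0225, 0.1964]
tcp_rot: [-0.532, -3.096, -0.0]
force: [-0.8, 0.3, 0.1]
gripper_width: 0.0428
```

arm_command([
  [0,0,-0.5,0,0,0],
  [0,0,-1.5,0,0,0],
  [0,0,-3,0,0,0],
  [0,0,-5,0,0,0],
  [0,0,-7,0,0,0],
  [0,0,-8.3,0,0,0],
  [0,0,-9,0,0,0],
  [0,0,-9,0,0,0],
])

```text
t: 24.53
tcp_pos: [0.5306, 0.0225, 0.2886]
tcp_rot: [0.532, 3.093, 0.002]
force: [0.1, 0.4, 0.3]
gripper_width: 0.0427
```

Run:
```python
from h import *
from bench import r
f=r.grab_frame("wrist"); np.savez("pics/wrist15.npz",**f); cv2.imwrite("pics/wrist15.png",f["color"][:,:,::-1])
s=r.observe();print(s['t'],s['tcp_pos'],s['qpos'].round(2),s['gripper_width']);print(delta(s,[.605,-.3215,.285],70.5))
```

```text
24.5833 [0.5302332  0.02251208 0.28728854] [-0.39  0.23  0.29  1.87 -0.07  1.06  1.16] 0.04260799056190729
[[-18.53, -29.93, 0.22], [0.06, 0.08, -0.0]]
```

View pics/wrist15.png

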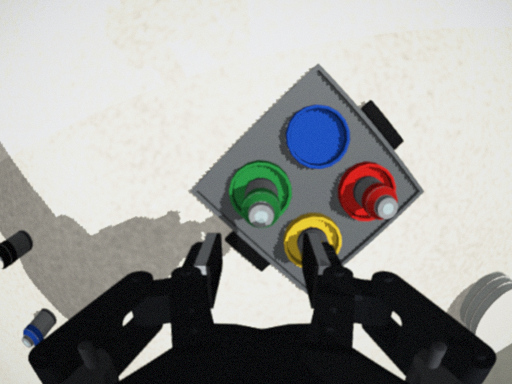

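arm_command([
  [-0.5,-0.8,0,0,0,0],
  [-1.5,-2.4,0,0,0,0],
  [-3,-4.8,0,0,0,0],
  [-4.9,-7.9,0,0,0,0],
  [-6.9,-11.1,0,0,0,0],
  [-8.9,-14.3,0,0,0,0],
  [-10.9,-17.5,0,0,0,0],
  [-12.7,-20.5,0,0,0,0],
])

```text
t: 25.25
tcp_pos: [0.5809, -0.2161, 0.2852]
tcp_rot: [-0.533, -3.094, 0.001]
force: [1.0, 0.5, -0.8]
gripper_width: 0.0428
```

arm_command([
  [-1.8,-2.8,0,0,0,0],
  [-3.3,-5.3,0,0,0,0],
  [-4.5,-7.3,0,0,0,0],
  [-5.3,-8.7,0,0,0,0],
  [-5.8,-9.4,0,0,0,0],
  [-5.8,-9.4,0,0,0,0],
  [-5.8,-9.4,0,0,0,0],
  [-5.8,-9.4,0,0,0,0],
], claw=-0.8)

```text
t: 25.92
tcp_pos: [0.6049, -0.3197, 0.286]
tcp_rot: [-0.53, -3.096, -0.002]
force: [-0.3, -1.2, 0.3]
gripper_width: 0.0765
```

Run:
```python
from h import *
from bench import r
f=r.grab_frame("wrist"); np.savez("pics/wrist16.npz",**f); cv2.imwrite("pics/wrist16.png",f["color"][:,:,::-1])
s=r.observe();print(s['t'],s['tcp_pos'],s['qpos'].round(2),s['gripper_width']);print(delta(s,[.605,-.3215,.19],70.5))
```

```text
25.9667 [ 0.60495264 -0.31956426  0.28623101] [ 0.12  0.57  0.42  1.44 -0.24  1.18  1.81] 0.0766913229641273
[[-0.07, -0.19, 9.62], [0.06, -0.03, 0.1]]
```

View pics/wrist16.png

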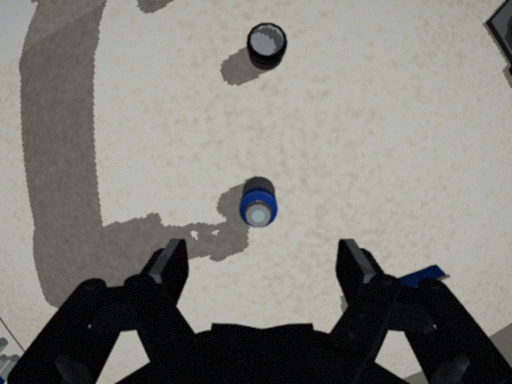

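Run:
```python
from h import *
from bench import r
f=dict(np.load("pics/wrist16.npz")); p=fray(f,258.5,215,.062); print(p); print(delta(r.observe(),[*p,.19],70.5))
```

```text
[ 0.60340584 -0.32228589]
[[0.05, -0.32, 9.62], [0.06, -0.03, 0.1]]
```

arm_command([
  [0,-0.3,0.8,0,0,0],
  [0,-0.3,2.4,0,0,0],
  [0,-0.3,4.3,0,0,0],
  [0,-0.3,6.2,0,0,0],
  [0,-0.3,7.9,0,0,0],
  [0,-0.3,9,0,0,0],
  [0,-0.3,9.6,0,0,0],
  [0,-0.3,9.6,0,0,0],
])

```text
t: 26.63
tcp_pos: [0.6033, -0.3234, 0.1891]
tcp_rot: [-0.531, -3.094, -0.001]
force: [0.8, 0.3, -0.0]
gripper_width: 0.0769
```

Run:
```python
from h import *
from bench import r
f=r.grab_frame("wrist"); cv2.imwrite("pics/wrist17.png",f["color"][:,:,::-1])
s=r.observe();print(s['t'],s['tcp_pos'],s['force'],s['gripper_width'])
```

```text
26.6833 [ 0.60365352 -0.32372867  0.19031886] [-0.03800133 -0.68728169  0.32642581] 0.07698400436031638
```

View pics/wrist17.png

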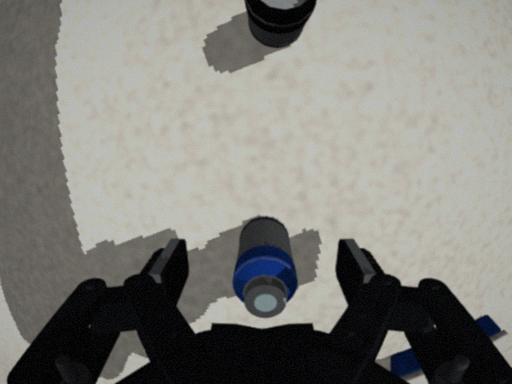

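Centred. Close and lift.

arm_command([
  [0,0,0,0,0,0],
  [0,0,0,0,0,0],
  [0,0,0,0,0,0],
  [0,0,0,0,0,0],
  [0,0,0,0,0,0],
  [0,0,0,0,0,0],
  [0,0,0,0,0,0],
  [0,0,0,0,0,0],
], claw=1)

```text
t: 27.35
tcp_pos: [0.6039, -0.324, 0.1913]
tcp_rot: [0.532, 3.095, -0.0]
force: [-1.2, 1.0, 6.3]
gripper_width: 0.0272
```

arm_command([
  [0,0,-0.5,0,0,0],
  [0,0,-1.5,0,0,0],
  [0,0,-3,0,0,0],
  [0,0,-5,0,0,0],
  [0,0,-7,0,0,0],
  [0,0,-8.7,0,0,0],
  [0,0,-9.7,0,0,0],
  [0,0,-10,0,0,0],
])

```text
t: 28.02
tcp_pos: [0.604, -0.3243, 0.2936]
tcp_rot: [0.532, 3.092, -0.001]
force: [-0.4, -0.6, -0.7]
gripper_width: 0.0268
```

Run:
```python
from h import *
from bench import r
s=r.observe();print(s['t'],s['tcp_pos'],s['force'],s['gripper_width']);print(delta(s,[.5015,.0835,.29],70.5))
```

```text
28.0167 [ 0.60399348 -0.32432952  0.29362441] [-0.35534166 -0.62838424 -0.69007926] 0.026837359675215375
[[23.28, 35.02, 0.27], [-0.0, 0.22, -0.01]]
```

arm_command([
  [0.6,0.9,0,0,0,0],
  [1.8,2.7,0,0,0,0],
  [3.6,5.4,0,0,0,0],
  [5.6,8.4,0,0,0,0],
  [7.6,11.4,0,0,0,0],
  [9.6,14.4,0,0,0,0],
  [11.6,17.4,0,0,0,0],
  [13.6,20.4,0,0,0,0],
])

```text
t: 28.68
tcp_pos: [0.542, -0.0837, 0.2893]
tcp_rot: [-0.53, -3.095, -0.0]
force: [0.8, 0.4, -1.7]
gripper_width: 0.027
```

arm_command([
  [2,3,0,0,0,0],
  [4,6,0,0,0,0],
  [5.9,8.9,0,0,0,0],
  [7.5,11.4,0,0,0,0],
  [8.7,13.1,0,0,0,0],
  [9.4,14.2,0,0,0,0],
  [9.7,14.6,0,0,0,0],
  [9.7,14.6,0,0,0,0],
])

```text
t: 29.35
tcp_pos: [0.4999, 0.0851, 0.2897]
tcp_rot: [-0.528, -3.096, 0.0]
force: [0.4, -0.2, -1.4]
gripper_width: 0.0269
```

Run:
```python
from h import *
from bench import r
f=r.grab_frame("wrist"); np.savez("pics/wrist18.npz",**f); cv2.imwrite("pics/wrist18.png",f["color"][:,:,::-1])
s=r.observe();print(s['t'],s['tcp_pos'],s['force'],s['gripper_width']);print(delta(s,[.5015,.0835,.1993],70.5))
```

```text
29.4 [0.50035483 0.08379274 0.2898924 ] [-0.26950377 -0.31418997 -0.73793932] 0.027182325340147206
[[-0.13, 0.02, 9.06], [-0.04, -0.05, 0.05]]
```

View pics/wrist18.png

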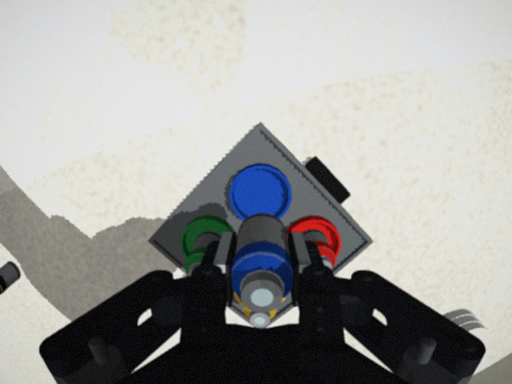

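arm_command([
  [-0.1,0,0.7,0,0,0],
  [-0.1,0,2.2,0,0,0],
  [-0.1,0,4,0,0,0],
  [-0.1,0,5.7,0,0,0],
  [-0.1,0,7.1,0,0,0],
  [-0.1,0,8,0,0,0],
  [-0.1,0,8.5,0,0,0],
  [-0.1,0,8.7,0,0,0],
])

```text
t: 30.07
tcp_pos: [0.5018, 0.0827, 0.2027]
tcp_rot: [-0.534, -3.095, 0.001]
force: [1.3, 0.9, -1.1]
gripper_width: 0.0266
```

arm_command([
  [0,0,0.05,0,0,0],
  [0,0,0.1,0,0,0],
  [0,0,0.15,0,0,0],
  [0,0,0.2,0,0,0],
  [0,0,0.25,0,0,0],
  [0,0,0.3,0,0,0],
  [0,0,0.3,0,0,0],
  [0,0,0.3,0,0,0],
])

```text
t: 30.73
tcp_pos: [0.5018, 0.0835, 0.2006]
tcp_rot: [0.532, 3.096, 0.0]
force: [-0.1, 0.3, -0.5]
gripper_width: 0.027
```

Run:
```python
from h import *
from bench import r
f=r.grab_frame("scene"); cv2.imwrite("pics/scene19.png",cv2.resize(f["color"][130:290,200:400,::-1],None,fx=3,fy=3))
f=r.grab_frame("wrist"); cv2.imwrite("pics/wrist19.png",f["color"][:,:,::-1])
s=r.observe();print(s['t'],s['tcp_pos'],s['force'],s['gripper_width']);print(delta(s,[.5015,.0835,.1993],70.5))
```

```text
30.8333 [0.50182994 0.08344146 0.20056247] [ 0.2526856   0.00491052 -0.47516725] 0.02681491640905466
[[0.03, -0.01, 0.13], [0.01, 0.0, -0.0]]
```

View pics/wrist19.png

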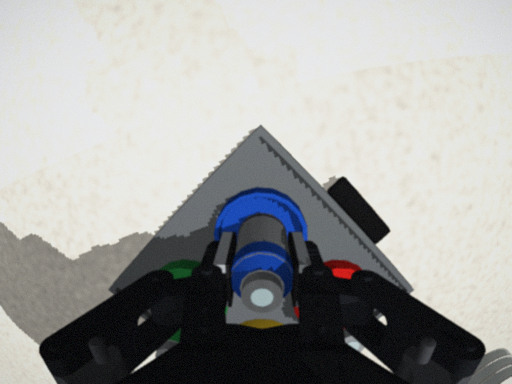

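View pics/scene19.png

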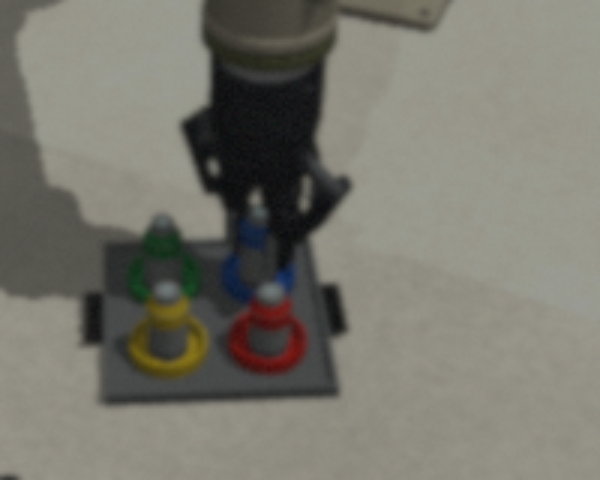

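arm_command([
  [0,0,0.02,0,0,0],
  [0,0,0.04,0,0,0],
  [0,0,0.06,0,0,0],
  [0,0,0.08,0,0,0],
  [0,0,0.1,0,0,0],
  [0,0,0.12,0,0,0],
  [0,0,0.12,0,0,0],
  [0,0,0.12,0,0,0],
])

```text
t: 31.5
tcp_pos: [0.5018, 0.0834, 0.1993]
tcp_rot: [0.532, 3.096, 0.0]
force: [0.2, -0.4, -0.8]
gripper_width: 0.027
```

arm_command([
  [0,0,0.02,0,0,0],
  [0,0,0.04,0,0,0],
  [0,0,0.06,0,0,0],
  [0,0,0.08,0,0,0],
  [0,0,0.08,0,0,0],
  [0,0,0.08,0,0,0],
  [0,0,0.08,0,0,0],
  [0,0,0.08,0,0,0],
])

```text
t: 32.17
tcp_pos: [0.5019, 0.0834, 0.1992]
tcp_rot: [0.532, 3.096, 0.001]
force: [-4.8, -0.8, 9.0]
gripper_width: 0.0269
```

arm_command([
  [0,0,0,0,0,0],
  [0,0,0,0,0,0],
  [0,0,0,0,0,0],
  [0,0,0,0,0,0],
  [0,0,0,0,0,0],
  [0,0,0,0,0,0],
  [0,0,0,0,0,0],
  [0,0,0,0,0,0],
], claw=0)

```text
t: 32.83
tcp_pos: [0.5018, 0.0835, 0.1985]
tcp_rot: [-0.532, -3.096, -0.0]
force: [0.4, 0.3, -0.3]
gripper_width: 0.0427
```

arm_command([
  [0,0,-0.5,0,0,0],
  [0,0,-1.5,0,0,0],
  [0,0,-3,0,0,0],
  [0,0,-5,0,0,0],
  [0,0,-7,0,0,0],
  [0,0,-9,0,0,0],
  [0,0,-11,0,0,0],
  [0,0,-12,0,0,0],
])

```text
t: 33.5
tcp_pos: [0.5023, 0.0834, 0.3219]
tcp_rot: [0.532, 3.093, 0.003]
force: [0.2, 0.2, 0.0]
gripper_width: 0.0426
```

arm_command([
  [2,0,0,0,0,0],
  [5,0,-1,0,0,0],
  [7,0,-2,0,0,0],
  [9,0,-3,0,0,0],
  [10,0,-3,0,0,0],
  [10,0,-3,0,0,0],
  [10,0,-3,0,0,0],
  [10,0,-3,0,0,0],
])

```text
t: 34.17
tcp_pos: [0.4081, 0.1164, 0.3481]
tcp_rot: [-0.533, -3.096, 0.0]
force: [0.3, 0.4, 0.3]
gripper_width: 0.0423
```

Run:
```python
from h import *
from bench import r
f=r.grab_frame("scene"); a=cv2.resize(f["color"][130:290,80:400,::-1],None,fx=2.4,fy=2.4)
cv2.imwrite("pics/scene20.png",a)
f=r.grab_frame("top"); np.savez("pics/top20.npz",**f); cv2.imwrite("pics/top20.png",cv2.convertScaleAbs(f["color"][:,:,::-1],alpha=1.5))
s=r.observe();print(s['t'],s['tcp_pos'],s['force'],s['qpos'].round(2))
```

```text
34.2667 [0.40816892 0.11637773 0.34800694] [0.9363623  0.20141138 0.25236435] [-0.57 -0.08  0.18  2.04  0.02  1.18  0.83]
```

View pics/scene20.png

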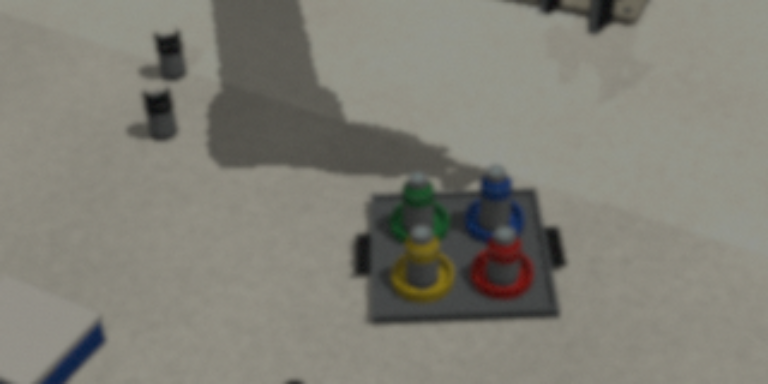

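View pics/top20.png

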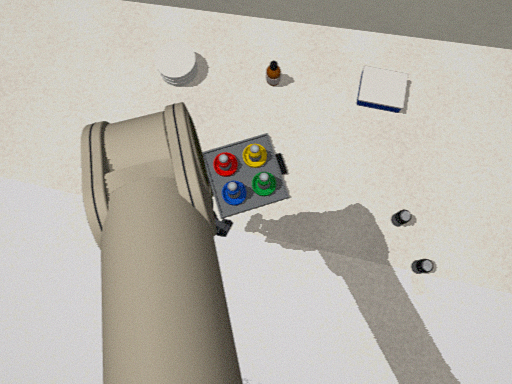

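All four objectives stand upright in matching cups, the plugs have not moved, and the arm is clear. Handing in.

```bash
python3 -c "
from bench import r
print(r.hand_in())"
```

```text
the job is handed in; nothing more can be done
None
```

All four objectives are back in the caddy, each standing upright in the cup of its own colour. I placed them in the order red, yellow, green, blue. The job took about 34 s of robot time.

- **Set-down:** I lowered each one until the wrist felt the cup floor, at about 6 to 14 N, before releasing it.
- **Last checks:** The final scene and top pictures show all four upright inside the matching cups. The two plugs stand where they did at the start, and the gripper is clear of everything.
- **Disagreement:** The cameras differed by about 4 to 7 mm on the cup positions. I aimed between the readings, and the objectives came down within the 10 mm of side clearance in each cup.

No check failed.

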